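Tip the steel jug's lever lid open

TASK

Open the steel jug ready for filling: with a fingertip lightly press its thumb lever, swinging the lid up steadily and not flicking it, until it tips over its balance point and lies back against its stop by itself. Leave the jug standing where it is, without gripping, lifting or pushing it along, and do not disturb the other things on the shelf. Finish with the hand clear.

Things in the scene. Friction and masses are not known exactly. Their poses are not given: they have to be found in the camera images.
- jug: Loose upright steel jug, about 0.67 kg with its lid: round body 100 mm across and 162 mm high, 84 mm across at the rim. Origin: centre of its underside, z up. Its own +x points to the pouring lip, its -x to the handle and the lid's hinge. The handle is a loop of 11 mm round bar along -x, reaching 100 mm from the jug's axis, between 22 and 125 mm above its foot.
- jug_lid (a joint): Lid angle in rad: 0 shut (level), growing as the lid rises and swings back over the handle; 1.88 is the open stop. It balances at about 1.5: let go before that it falls shut, past that it falls back onto the stop and stays by its own weight. The hinge turns freely: about 1 N on the lever's pad lifts the lid.
- jug_lever: The lid's thumb lever, a steel plate fixed to the lid. Origin: middle of the hinge pin, 47 mm from the jug's axis towards the handle, 166 mm above its foot. Lid shut, its axes are the jug's (x to the lip, y along the pin, z up); they turn with the lid. The plate runs 38 mm from the pin along its own (-0.5, 0, 0.866): lid shut, it stands 60 degrees above level, leaning out over the handle.
- jug_lever_tip (a point): Middle of the lever's free end, 38 mm from the pin. The lever is 3 mm thick and 14 mm wide, with a thumb pad 24 mm wide from 14 to 38 mm from the pin. Press the face towards the lid (facing (0.866, 0, 0.5) in the lever's axes): pushing it outwards, then down about the pin, raises the lid. At the open stop the lever points 48 degrees below level.
- jug_lid_centre (a point): Middle of the lid's top face. The lid is a shallow steel disc 89 mm across and 8 mm thick with its middle 47 mm from the hinge pin; with its tongue over the lip it reaches 103 mm from the pin.
- jug_lip (a point): Tip of the jug's pouring lip, on its rim, 58 mm from the jug's axis.
- dish: Blue ceramic dipping dish, 84 mm across, 28 mm high, loose, near the jug's lip. Origin: centre of its underside. To be left alone.
- container: Clear plastic container with a grey twist cap, 86 mm across, 106 mm high, loose, close beside the jug. Origin: centre of its underside. To be left alone.
- steamer: Round two-tier bamboo steamer with its woven lid, 208 mm across, 162 mm high, loose. Origin: centre of its underside. To be left alone.
- sauce_bottle: Amber sauce bottle, 58 mm across, 185 mm high, loose. Origin: centre of its underside. To be left alone.
- mug: White mug with a side handle, 82 mm across, 92 mm high, loose. Origin: centre of its underside. To be left alone.
- tea_tin: Green tea tin, 72 mm across, 110 mm high, loose. Origin: centre of its underside. To be left alone.
- mat: Grey round silicone steamer mat lying flat, 196 mm across, 5 mm thick, fixed. Origin: centre of its underside.
Mind the look-alikes: they are no part of the job. Of the things that look like the jug, the middle-sized one is meant.

How it is judged:
By the outcome, as a careful person would: the job done as asked, in the order asked, and still so for the second after the job is handed in, with the robot touching nothing.
It also fails if it takes over 38 s, if anything falls off the work surface, if the arm or the gripper's body presses on something with over 40 N, if the wrist force passes 120 N, or if a joint passes its speed limit or range.

ROBOT

A 7-joint arm with a two-finger parallel gripper is mounted at the origin on the work surface. World frame = base frame: x ahead of the robot, y to its left, z up, the work surface at z = 0. Lengths are in m, angles in rad, forces in N, time in s.
With the tool pointing down it reaches from about 0.4 to 0.875 m from the base axis. Payload 6.5 kg.
Tool frame: the origin (TCP) lies midway between the tips of the shut fingers; the grasp point (between the pads) lies 19 mm behind it (ctrl.tcp_to_grasp is the z of the grasp point in the tool frame, in m); z points along the fingers, y is the direction in which the jaws open and shut (so a half turn about z gives the same grasp; the last joint's range is limited). The gripper opens to 88 mm and grips with 3 to 60 N. Pads are 18 mm wide; open, the fingers measure 123 mm over their backs; the gripper's body (75 mm by 187 mm) begins 45 mm behind the grasp point.
Start: joints at [1.116, 0.536, -0.004, 1.538, 0.003, 1.067, -0.071], TCP at [0.246, -0.601, 0.239] pointing down, gripper open.
Joint ranges: [-2.7, 2.7], [-0.37, 2.16], [-1.27, 1.26], [0.24, 2.4], [-1.31, 4.45], [0.19, 1.91], [-2.76, 2.76]. Speed limits (rad/s): [2.39, 2.39, 3.14, 3.14, 3.14, 3.14, 3.14].

INTERFACE

Orientations are given as a rotation vector (axis times angle).
In Python, from bench import ctrl gives the robot as it stands. The module is installed in compiled form; this text tells all that it offers.
- The arm moves only by the shell command python3 -m handwheel 'ROWS' [FORCE]. ROWS is text: rows parted by semicolons, each of 7 numbers parted by spaces: the shift along the tool's x, y, z normalised to -1 to 1, where 1 is 0.05 m, then the turn, a rotation vector about the tool's x, y, z normalised to -1 to 1, where 1 is 5 degrees, then the closure, from 0 (fully open) to 1 (shut). In form: x y z wx wy wz grip; .... A call has 1 to 12 rows; each row shifts and turns the commanded pose from where the row before left it, along the tool's axes as they then stand; what a row does not reach is not made up. A row lasts 1/8 s, in which the tool goes at most 62.5 mm and 10.7 degrees, less where a joint would pass 70% of its speed; a pose out of reach is approached as far as the arm can. A call with a number of a shift or a turn outside -1 to 1 is refused whole. A call with a gripper value outside its range is refused whole. The fingers move at their own pace and stop on an object; FORCE is the grip in N (left out, the last holds). Time passes only in rows, so rows that do not move let the fingers close. It gives the time, the measured TCP pose, the force and the opening at its end, in the units of the state.
- ctrl.get_state(): the state, without advancing time (a new reading comes with each control period).
- ctrl.get_image(name): name is "side" or "top"; returns the picture (420x560x3 uint8, red, green, blue); there is no depth.
- ctrl.camera_model(name): a dict with "vertical_fov" (degrees; the focal length in pixels is half the picture's height over the tangent of half this angle, whatever the lens; pixels are square), "cx", "cy" (the principal point, pixels), "k1" (the pictures are not rectified: a ray, as slopes to the right and down, at radius r is drawn at 1 + k1 r^2 times it, then the intrinsics apply), "world_to_cam" (4x4, takes a point from world to camera coordinates). Camera axes: x right, y up, looking along -z (the intrinsics and any distortion apply to the point x, -y, -z); pixel columns grow to the right and rows downward; lengths in m; the calibration is good to about 2 mm. A picture is of the moment at which its call begins. camera_model takes no time and is no camera call.
- ctrl.sign_off(): hands the job in, once; it reports no verdict.
Trained networks look in the newest picture that a camera, given by its name, has taken for a name from the list of things; names that differ only in an ending like _2 or _b are one class to them, and where a whole thing is asked for, a point or a joint stands for the part that bears it (a point fixed in the world has none). Each returns a list of dicts, best first, with "p" (0 to 1); they miss things now and then, are a little off and sometimes report something else, mostly with a low value. They report only what shows in the picture. A call takes as long as a camera call. They do not tell look-alikes from the thing itself.
- ctrl.recognise(query, camera): "xyz" ([x, y, z] in m, in the coordinates of the camera as it stood for that picture, good to about 4 mm: the middle of the surface that is visible of it).
The state is a dict: "time_s": time; "q": joint angles; "dq": joint speeds; "joint_torque": joint torques, N m; "tcp_pos": TCP position; "eef_rot": TCP orientation; "force": force on the tool from outside, world axes, zero at the start; "wrist_torque": the same for the moment, N m; "gripper_width": finger opening in m.
Only numpy, scipy, OpenCV 4.12 (cv2) and the standard library are available. Lean on these libraries where they do the work, as an engineer would, in place of code of your own. Each camera call takes 0.05 s, during which the arm holds its last target.

## Working session

There is one attempt and no reset: what is moved stays moved. The work goes in short steps, Python scripts to look and compute and a shell command to move; the robot and the scene stay as the last step left them, time stands still between calls to the robot, and variables do not carry over. Pictures are saved under pics/ and viewed, and the job is handed in when it is done.

```bash
mkdir -p pics; python3 - <<'E'
from bench import ctrl
import cv2
for n in("side","top"):
    im=ctrl.get_image(n); cv2.imwrite(f"pics/{n}0.png",im[:,:,::-1])
    print(n,ctrl.camera_model(n))
s=ctrl.get_state()
for k,v in s.items(): print(k,v)
E
```

```text
side {'vertical_fov': 55.68088336081008, 'cx': 277.98805913819774, 'cy': 201.57582531895946, 'k1': -0.028966159436357324, 'world_to_cam': array([[-0.88496722, -0.46505323,  0.02363274,  0.46056599],
       [ 0.26685238, -0.46490403,  0.8441884 , -0.2699363 ],
       [-0.38160559,  0.75338551,  0.53552539, -1.34974869],
       [ 0.        ,  0.        ,  0.        ,  1.        ]])}
top {'vertical_fov': 56.69868551625736, 'cx': 288.036549012399, 'cy': 208.4818874248285, 'k1': -0.07398620242365449, 'world_to_cam': array([[ 5.12091899e-04, -9.99997384e-01, -2.22931074e-03,
        -5.78114243e-02],
       [ 9.88141077e-01,  1.63711828e-04,  1.53548644e-01,
        -5.89083628e-01],
       [-1.53547877e-01, -2.28150453e-03,  9.88138575e-01,
        -1.31379899e+00],
       [ 0.00000000e+00,  0.00000000e+00,  0.00000000e+00,
         1.00000000e+00]])}
time_s 0.1
q [ 1.11583955  0.53707636 -0.00442506  1.5387465   0.00260193  1.06729868
 -0.07121666]
dq [-0.00042238 -0.00086633  0.00053646 -0.00251703 -0.00034965 -0.00145533
  0.00144815]
joint_torque [ 1.75440087e-03 -5.72084713e+01  9.93578397e-01 -2.52228659e+01
 -5.62056934e-02  1.34519034e-02  7.61064086e-06]
tcp_pos [ 0.24615025 -0.60100487  0.23794677]
eef_rot [-3.08097777e+00 -6.06604534e-01  6.47680764e-04]
force [-0.76003077  0.59724306 -0.1864385 ]
wrist_torque [0.01867671 0.03527974 0.04066241]
gripper_width 0.08800820645944964
```

View pics/side0.png

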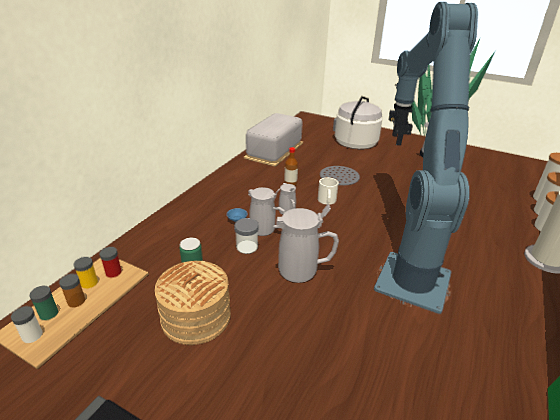

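View pics/top0.png

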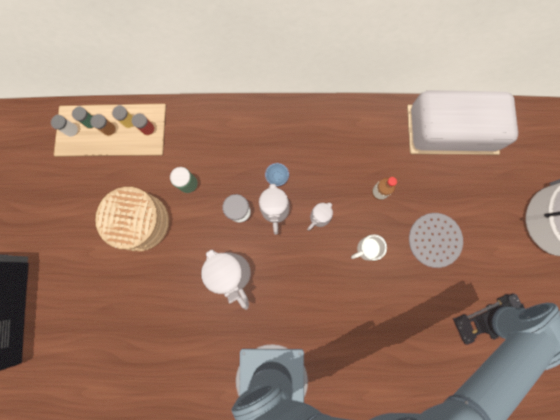

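The top view shows three jug look-alikes: a large one at (224,272), a middle one at (274,203) and a small one at (322,214). In the side view they are at (299,245), (262,212) and (288,197). The middle one also has the blue dish at its lip and the clear container beside it, so I choose that one and check it in a crop.

```bash
cat > h.py <<'E'
from bench import ctrl
import numpy as np, cv2
def w2c(n): return np.array(ctrl.camera_model(n)["world_to_cam"])
def c2w(n,p): return (np.linalg.inv(w2c(n))@np.r_[p,1])[:3]
def K(n):
    m=ctrl.camera_model(n); f=210/np.tan(np.radians(m["vertical_fov"]/2)); return m,f
def proj(n,P):
    m,f=K(n); P=np.atleast_2d(P); c=(w2c(n)@np.c_[P,np.ones(len(P))].T).T
    x=c[:,0]/-c[:,2]; y=-c[:,1]/-c[:,2]; s=1+m["k1"]*(x*x+y*y)
    return np.c_[m["cx"]+f*x*s,m["cy"]+f*y*s]
def crop(n,im,x0,y0,w,h,k,name,pts=None):
    c=cv2.resize(im[y0:y0+h,x0:x0+w,::-1],None,fx=k,fy=k,interpolation=cv2.INTER_CUBIC)
    if pts is not None:
        for i,(P,col) in enumerate(pts):
            u=((proj(n,P)-[x0,y0]+.5)*k).astype(int)
            for a in u: cv2.circle(c,tuple(int(t) for t in a),2,col,-1)
    cv2.imwrite(name,c)
E
python3 - <<'E'
from h import *
it=ctrl.get_image("top");isd=ctrl.get_image("side")
for q in("jug","jug_lever","jug_lever_tip","jug_lid_centre","jug_lip","dish","container"):
  for n in("top","side"):
    for d in ctrl.recognise(q,n)[:4]:
        P=c2w(n,d["xyz"]); print(q,n,round(d["p"],2),P.round(3),proj(n,P)[0].round(0))
crop("top",it,215,155,130,100,6,"pics/ct.png")
crop("side",isd,220,170,100,75,8,"pics/cs.png")
E
```

```text
jug top 0.85 [ 0.553 -0.167  0.118] [321. 216.]
jug top 0.81 [0.363 0.117 0.221] [229. 275.]
jug top 0.68 [ 0.581 -0.014  0.171] [274. 205.]
jug side 0.83 [0.572 0.021 0.117] [264. 209.]
jug side 0.8 [0.346 0.182 0.149] [301. 244.]
jug side 0.68 [ 0.561 -0.139  0.092] [286. 196.]
jug side 0.43 [ 0.451 -0.314  0.058] [326. 191.]
jug_lever top 0.6 [0.3   0.102 0.25 ] [232. 297.]
jug_lever side 0.64 [0.677 0.329 0.097] [190. 250.]
jug_lever side 0.44 [0.304 0.105 0.249] [325. 210.]
jug_lever_tip top 0.62 [0.298 0.102 0.252] [232. 298.]
jug_lid_centre top 0.88 [0.365 0.138 0.224] [222. 274.]
jug_lid_centre top 0.79 [ 0.564 -0.17   0.121] [322. 212.]
jug_lid_centre top 0.76 [ 0.59  -0.014  0.168] [274. 202.]
jug_lid_centre side 0.97 [0.367 0.147 0.224] [301. 218.]
jug_lid_centre side 0.61 [ 0.595 -0.     0.164] [261. 194.]
jug_lip top 0.56 [ 0.58  -0.009  0.171] [273. 205.]
jug_lip top 0.55 [ 0.556 -0.165  0.122] [321. 215.]
jug_lip top 0.26 [ 0.65  -0.377  0.12 ] [384. 187.]
jug_lip side 0.84 [0.578 0.019 0.116] [263. 209.]
jug_lip side 0.68 [ 0.557 -0.144  0.086] [287. 197.]
dish top 0.63 [ 0.724 -0.017  0.014] [277. 173.]
container top 0.85 [0.581 0.111 0.109] [237. 208.]
container top 0.27 [ 0.48  -0.584 -0.   ] [434. 240.]
container side 0.8 [0.576 0.143 0.081] [246. 234.]
container side 0.33 [ 0.593 -0.     0.164] [262. 194.]
```

View pics/ct.png

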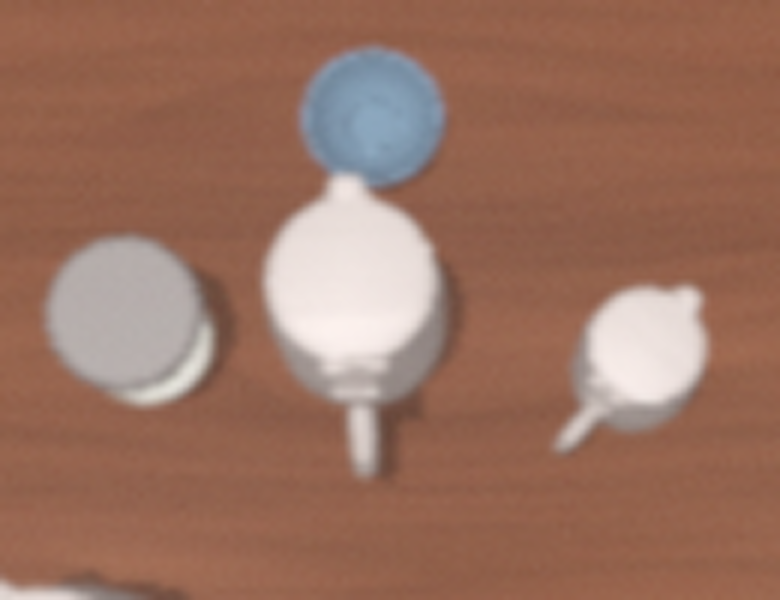

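View pics/cs.png

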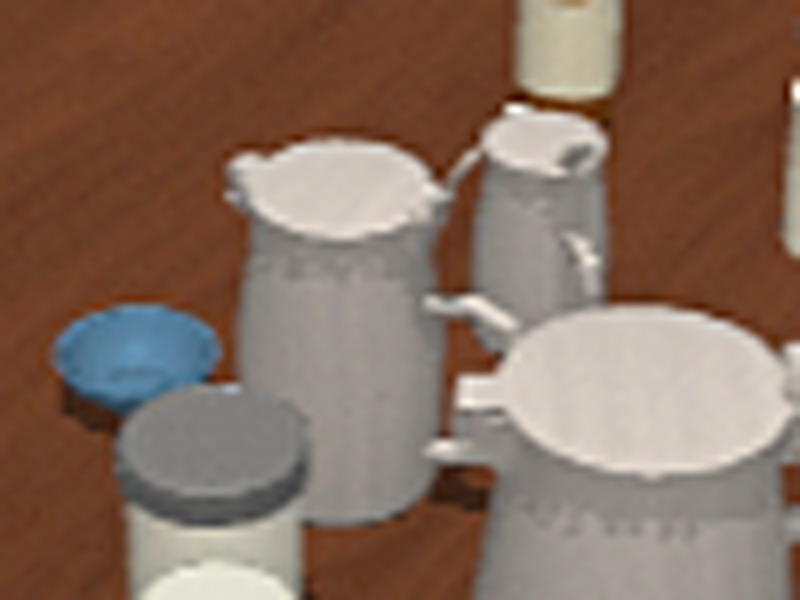

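```bash
cat >> h.py <<'E'
def world(p,L):
    x,y,t=p; L=np.atleast_2d(L); c,s=np.cos(t),np.sin(t)
    return np.c_[x+c*L[:,0]-s*L[:,1],y+s*L[:,0]+c*L[:,1],L[:,2]]
def circ(r,z,cx=0,n=48):
    a=np.linspace(0,2*np.pi,n); return np.c_[cx+r*np.cos(a),r*np.sin(a),0*a+z]
def lever(th,d=np.linspace(.0,.038,9),w=0.):
    a=np.radians(120)-0 # direction angle from +x in xz
    a=a+th
    return np.c_[-.047+d*np.cos(a),0*d+w,.166+d*np.sin(a)]
def model(th=0):
    return [(circ(.05,.002),(0,255,0)),(circ(.0445,.17),(0,0,255)),(np.vstack([lever(th,w=-.012)[3:],lever(th,w=.012)[3:],lever(th)]),(255,0,0)),
      (np.array([[.058,0,.162],[-.1,0,.11],[-.1,0,.05]]),(0,200,255))]
E
python3 - <<'E'
from h import *
from scipy.optimize import least_squares
T=np.array([215,155]);S=np.array([220,170])
ob=[("top",[0,0,.17],T+np.array([351,277])/6-.5),("top",[.0565,0,.17],T+np.array([346,176])/6-.5),("top",[-.1,0,.11],T+np.array([365,474])/6-.5),
("side",[0,0,.17],S+np.array([342,189])/8-.5),("side",lever(0)[-1],S+np.array([479,150])/8-.5),("side",[.0565,0,.17],S+np.array([229,172])/8-.5)]
f=lambda p:np.concatenate([proj(n,world(p,L))[0]-u for n,L,u in ob])
r=least_squares(f,[.59,-.01,0],loss="soft_l1"); print(r.x,np.degrees(r.x[2]));print(f(r.x).reshape(-1,2).round(1))
p=r.x
print("tip",world(p,lever(0)[-1:]),"pin",world(p,lever(0)[:1]))
it=ctrl.get_image("top");isd=ctrl.get_image("side")
M=[(world(p,a),c) for a,c in model()]
crop("top",it,215,155,130,100,6,"pics/ct1.png",M)
crop("side",isd,220,170,100,75,8,"pics/cs1.png",M)
E
```

```text
[ 0.59485614 -0.00892141  0.08036883] 4.604794955313186
[[-0.4  0. ]
 [-0.8 -0.5]
 [ 0.3  0.2]
 [ 0.4 -1.3]
 [-0.4  0.8]
 [ 1.  -2.4]]
tip [[ 0.52906917 -0.01422004  0.19890897]] pin [[ 0.54800784 -0.01269468  0.166     ]]
```

View pics/ct1.png

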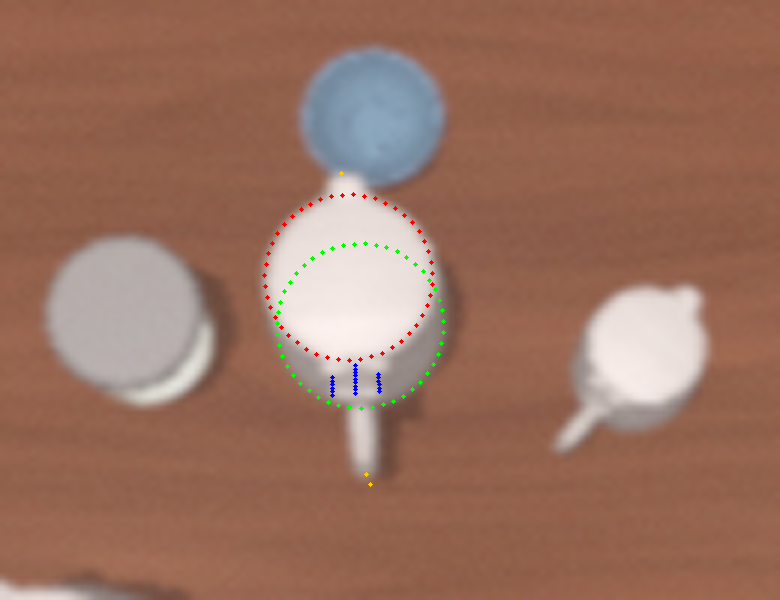

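View pics/cs1.png

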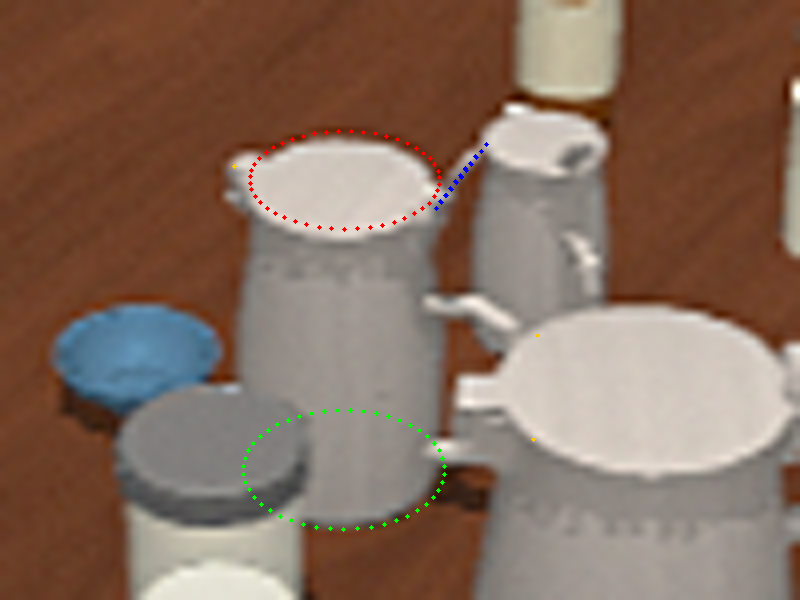

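The fit puts the jug at about (0.594, -0.009) with yaw 4.6°. The crops confirm it is the middle-sized jug, with the lever towards the robot; the tip is near (0.529, -0.014, 0.199). First I raise the hand, shut the fingers and turn them square to the jug.

```bash
python3 -m handwheel '0 0 -0.7 0 0 0.5 1; 0 0 -0.7 0 0 0.5 1; 0 0 -0.7 0 0 0.5 1; 0 0 -0.7 0 0 0.5 1; 0 0 0 0 0 0.5 1; 0 0 0 0 0 0.5 1; 0 0 0 0 0 0.54 1' 10
cat >> h.py <<'E'
from scipy.spatial.transform import Rotation as Ro
YAW=np.radians(4.6)
def Rt(yaw,tilt):
    return Ro.from_euler('z',yaw)*Ro.from_euler('x',np.pi)*Ro.from_euler('y',tilt)
def go(P,tilt_deg,yaw=YAW):
    s=ctrl.get_state(); R=Ro.from_rotvec(s["eef_rot"]); p=np.array(s["tcp_pos"])
    d=R.inv().apply(np.array(P)-p)/.05
    w=(R.inv()*Rt(yaw,np.radians(tilt_deg))).as_rotvec(degrees=True)/5
    z=R.apply([0,0,1]); print("t",round(s["time_s"],2),"tcp",p.round(4),"z",z.round(3),"x",R.apply([1,0,0]).round(3),"F",np.array(s["force"]).round(2)); print("shift units",d.round(2),"turn units",w.round(2))
E
python3 -c "
from h import *
go([.47,-.02,.38],0)"
```

```text
time_s: 1.88
tcp_pos: [0.2464, -0.6014, 0.3788]
eef_rot: [3.139, 0.123, 0.0]
force: [0.4, 0.8, -0.5]
gripper_width: 0.0201
t 1.88 tcp [ 0.2464 -0.6014  0.3788] z [ 0. -0. -1.] x [0.997 0.078 0.   ] F [ 0.45  0.8  -0.5 ]
shift units [  5.37 -11.24  -0.02] turn units [ 0.   -0.   -0.02]
```

```bash
python3 -m handwheel '0.45 -0.94 0 0 0 0 1; 0.45 -0.94 0 0 0 0 1; 0.45 -0.94 0 0 0 0 1; 0.45 -0.94 0 0 0 0 1; 0.45 -0.94 0 0 0 0 1; 0.45 -0.94 0 0 0 0 1; 0.45 -0.94 0 0 0 0 1; 0.45 -0.94 0 0 0 0 1; 0.45 -0.94 0 0 0 0 1; 0.45 -0.94 0 0 0 0 1; 0.45 -0.94 0 0 0 0 1; 0.45 -0.94 0 0 0 0 1'
python3 -c "
from h import *
go([.53,-.015,.30],20)"
```

```text
time_s: 3.38
tcp_pos: [0.4709, -0.0162, 0.379]
eef_rot: [3.139, 0.125, 0.001]
force: [-0.7, -0.3, -0.1]
gripper_width: -0.0
t 3.38 tcp [ 0.4709 -0.0162  0.379 ] z [ 0.001 -0.    -1.   ] x [0.997 0.08  0.001] F [-0.69 -0.34 -0.14]
shift units [1.18 0.07 1.58] turn units [ 0.01  3.99 -0.01]
```

```bash
python3 -m handwheel '0 0 0 0 1 0 1; 0 0 0 0 1 0 1; 0 0 0 0 1 0 1; 0 0 0 0 1 0 1; 0 0 0 0 1 0 1; 0 0 0 0 1 0 1; 0 0 0 0 1 0 1; 0 0 0 0 0 0 1'
python3 - <<'E'
from h import *
go([.535,-.015,.26],15)
print(np.round(ctrl.get_state()["q"],2))
for n in("side","top"): cv2.imwrite(f"pics/{n}2.png",ctrl.get_image(n)[:,:,::-1])
E
```

```text
time_s: 4.38
tcp_pos: [0.4692, -0.0179, 0.378]
eef_rot: [-2.972, -0.118, -0.935]
force: [0.1, -1.0, 0.5]
gripper_width: 0.0006
t 4.38 tcp [ 0.4692 -0.0179  0.378 ] z [ 0.571  0.045 -0.82 ] x [0.817 0.065 0.572] F [ 0.1  -0.98  0.47]
shift units [-0.27  0.05  2.69] turn units [ 0.01 -3.98 -0.01]
[ 0.35 -0.23 -0.32  2.24 -0.25  0.52 -1.29]
```

View pics/side2.png

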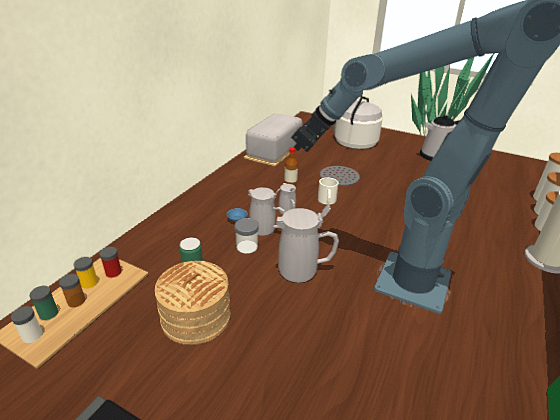

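The 35° tilt is reachable and the view is clear. I now compute the approach and sweep in jug coordinates.

```bash
cat >> h.py <<'E'
JP=np.array([0.5945,-0.009,YAW])
def W(u,v,off=0.): # pin-relative 2D -> world
    return world(JP,[[-.047+u,off,.166+v]])[0]
def Tlev(adeg,phi,d=.024,h=.009):
    a=np.radians(adeg);p=np.radians(phi)
    C=d*np.array([np.cos(a),np.sin(a)])+.0015*np.array([np.sin(a),-np.cos(a)])
    return C+h*np.array([np.cos(p),np.sin(p)])
def rows(seq):
    s=ctrl.get_state(); R=Ro.from_rotvec(s["eef_rot"]); p=np.array(s["tcp_pos"])
    print("t",round(s["time_s"],2),p.round(4),"F",np.array(s["force"]).round(1))
    for P,phi in seq:
        R2=Rt(YAW,np.radians(phi)); d=R.inv().apply(P-p)/.05; w=(R.inv()*R2).as_rotvec(degrees=True)/5
        print(*[f"{x:.2f}" for x in np.r_[d,w]]); R,p=R2,P
E
python3 - <<'E'
from h import *
rows([(W(.010,.085),18)]); print(W(.010,.085),W(.010,.0255))
E
```

```text
t 4.47 [ 0.4708 -0.0175  0.3792] F [ 0.8 -0.5  1.3]
-0.04 0.03 3.10 0.00 -3.39 0.00
[ 0.55761918 -0.01196736  0.251     ] [ 0.55761918 -0.01196736  0.1915    ]
```

```bash
python3 -m handwheel '0 0 0.52 0 0 0 1; 0 0 0.52 0 0 0 1; 0 0 0.52 0 0 0 1; 0 0 0.52 0 0 0 1; 0 0 0.52 0 0 0 1; 0 0.03 0.5 0 0 0 1; 0 0 0 0 -0.8 0 1; 0 0 0 0 -0.9 0 1; 0 0 0 0 -0.9 0 1; 0 0 0 0 -0.79 0 1; 0 0 0 0 0 0 1'
python3 - <<'E'
from h import *
rows([(W(.010,.0255),18)])
a=ctrl.get_image("side");b=ctrl.get_image("top")
crop("side",a,200,130,120,90,6,"pics/s3.png",[(world(JP,L),c) for L,c in model()])
E
```

```text
time_s: 5.85
tcp_pos: [0.5511, -0.0136, 0.2588]
eef_rot: [-3.099, -0.124, -0.473]
force: [-0.6, -0.1, 0.8]
gripper_width: 0.0002
t 5.85 [ 0.5511 -0.0136  0.2588] F [-0.6 -0.1  0.8]
-0.28 -0.03 1.32 0.09 0.13 0.01
```

View pics/s3.png

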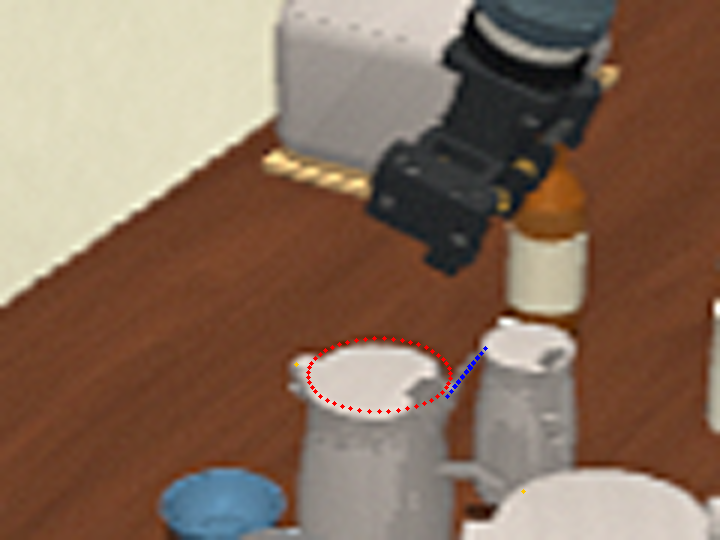

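```bash
python3 -m handwheel '-0.07 0 0.33 0.09 0.13 0 1; -0.07 0 0.33 0 0 0 1; -0.07 0 0.33 0 0 0 1; -0.07 0 0.33 0 0 0 1; 0 0 0 0 0 0 1'
python3 - <<'E'
from h import *
P=np.array(ctrl.get_state()["tcp_pos"])
rows([(W(.010,.0255),18),(W(*Tlev(120,20)),20)])
for n,x,y in(("side",220,150),("top",215,155)):
    a=ctrl.get_image(n); crop(n,a,x,y,100,75,8,f"pics/{n}4.png",[(world(JP,L),c) for L,c in model()]+[(P[None],(255,0,255))])
E
```

```text
time_s: 6.58
tcp_pos: [0.5548, -0.0133, 0.1894]
eef_rot: [-3.09, -0.128, -0.482]
force: [-0.2, 0.7, -0.4]
gripper_width: 0.0002
t 6.58 [ 0.5548 -0.0133  0.1894] F [-0.2  0.7 -0.4]
0.07 -0.02 -0.02 0.01 0.05 0.03
-0.24 0.00 -0.06 0.00 0.40 -0.00
```

View pics/side4.png

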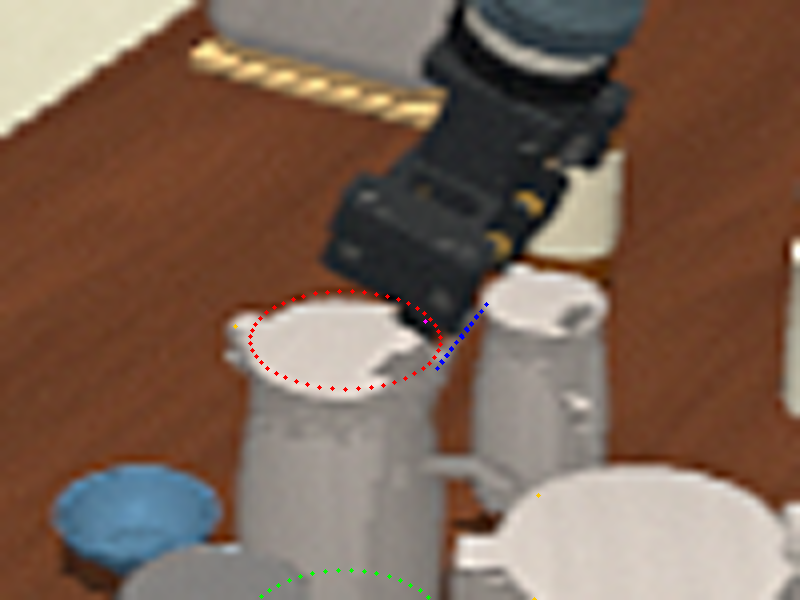

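View pics/top4.png

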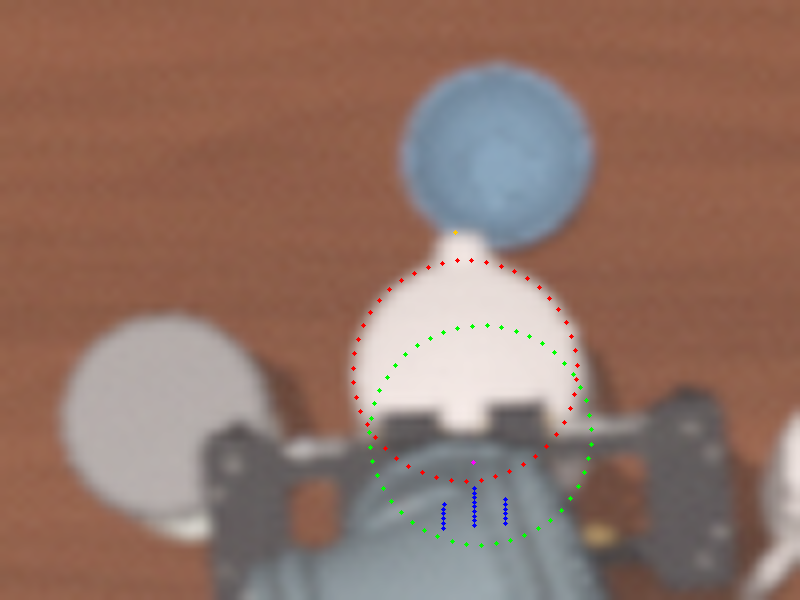

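The finger stands above the lid just inside the lever and touches nothing. Next is the sweep table.

```bash
python3 - <<'E'
from h import *
rows([(W(*Tlev(a,p)),p) for a,p in [(120,18)]+[(120+3.2*i,min(18+1.2*i,38)) for i in range(1,12)]])
E
```

```text
t 6.67 [ 0.5559 -0.0133  0.1911] F [ 0.6 -0.9  0.6]
-0.20 -0.02 -0.05 0.01 0.02 0.03
-0.03 -0.00 0.00 0.00 0.24 -0.00
-0.03 0.00 0.00 0.00 0.24 -0.00
-0.03 -0.00 0.00 -0.00 0.24 0.00
-0.03 0.00 0.00 0.00 0.24 0.00
-0.03 -0.00 0.00 0.00 0.24 0.00
-0.03 -0.00 0.01 0.00 0.24 -0.00
-0.02 0.00 0.01 -0.00 0.24 0.00
-0.02 -0.00 0.01 0.00 0.24 0.00
-0.02 -0.00 0.01 -0.00 0.24 0.00
-0.02 -0.00 0.01 0.00 0.24 0.00
-0.02 0.00 0.01 -0.00 0.24 0.00
```

```bash
python3 -m handwheel '-0.05 0 -0.01 0 0 0 1; -0.05 0 -0.01 0 0 0 1; -0.05 0 -0.01 0 0 0 1; -0.05 0 -0.01 0 0 0 1; -0.03 0 0 0 0.24 0 1; -0.03 0 0 0 0.24 0 1; -0.03 0 0 0 0.24 0 1; -0.03 0 0 0 0.24 0 1; -0.03 0 0 0 0.24 0 1; -0.03 0 0.01 0 0.24 0 1; -0.02 0 0.01 0 0.24 0 1; -0.02 0 0.01 0 0.24 0 1'
python3 - <<'E'
from h import *
rows([(W(*Tlev(a,p)),p) for a,p in [(120+3.2*i,min(18+1.2*i,38)) for i in range(9,20)]])
for n,x,y in(("side",220,130),):
    a=ctrl.get_image(n); crop(n,a,x,y,100,75,8,f"pics/{n}5.png")
E
```

```text
time_s: 8.18
tcp_pos: [0.5357, -0.0152, 0.1843]
eef_rot: [-3.032, -0.125, -0.742]
force: [2.9, 1.7, 2.9]
gripper_width: 0.0005
t 8.18 [ 0.5357 -0.0152  0.1843] F [2.9 1.7 2.9]
0.00 -0.03 0.01 0.01 0.26 0.03
-0.02 -0.00 0.01 0.00 0.24 0.00
-0.02 0.00 0.01 -0.00 0.24 0.00
-0.02 -0.00 0.01 0.00 0.24 0.00
-0.02 -0.00 0.01 0.00 0.24 -0.00
-0.02 -0.00 0.01 -0.00 0.24 0.00
-0.02 -0.00 0.01 0.00 0.24 0.00
-0.02 0.00 0.01 0.00 0.24 0.00
-0.02 -0.00 0.02 0.00 0.16 -0.00
-0.02 0.00 0.02 0.00 0.00 0.00
-0.02 0.00 0.02 0.00 0.00 0.00
```

View pics/side5.png

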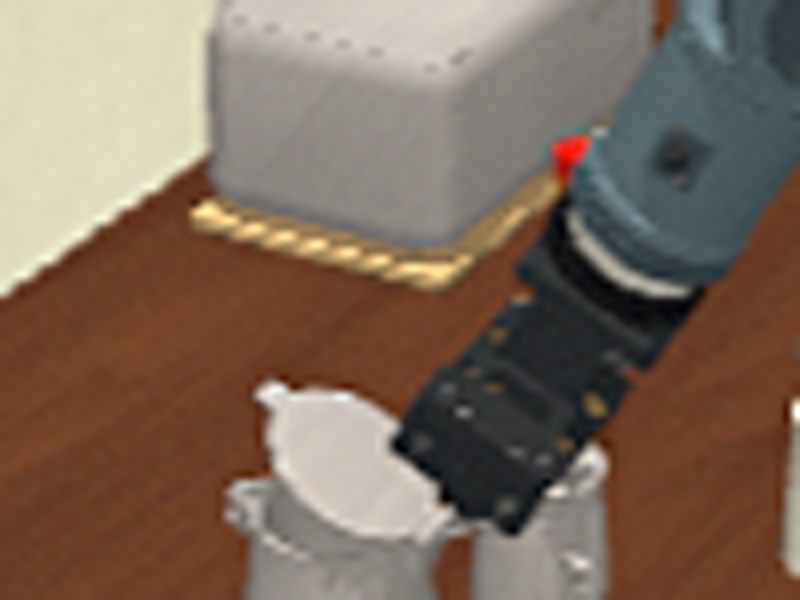

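The lid is up about 28°, the jug stands still and the force is small. I continue the sweep.

```bash
python3 -m handwheel '-0.01 -0.01 0.01 0 0.24 0 1; -0.02 -0.01 0.01 0 0.24 0 1; -0.02 0 0.01 0 0.24 0 1; -0.02 0 0.01 0 0.24 0 1; -0.02 0 0.01 0 0.24 0 1; -0.02 0 0.01 0 0.24 0 1; -0.02 0 0.01 0 0.24 0 1; -0.02 0 0.01 0 0.24 0 1; -0.02 0 0.02 0 0.16 0 1'
python3 - <<'E'
from h import *
rows([(W(*Tlev(a,p)),p) for a,p in [(120+3.2*i,min(18+1.2*i,38)) for i in range(17,29)]])
for n,x,y in(("side",220,130),):
    a=ctrl.get_image(n); crop(n,a,x,y,100,75,8,f"pics/{n}6.png")
E
```

```text
time_s: 9.35
tcp_pos: [0.5379, -0.0255, 0.2119]
eef_rot: [-2.959, -0.139, -0.923]
force: [0.5, -0.6, 0.1]
gripper_width: 0.0006
t 9.35 [ 0.5379 -0.0255  0.2119] F [ 0.5 -0.6  0.1]
-0.51 -0.23 0.54 -0.21 0.66 0.09
-0.02 0.00 0.02 0.00 0.00 0.00
-0.02 0.00 0.02 0.00 0.00 0.00
-0.02 0.00 0.02 0.00 0.00 0.00
-0.02 0.00 0.02 0.00 0.00 0.00
-0.01 -0.00 0.02 0.00 0.00 0.00
-0.01 0.00 0.02 0.00 0.00 0.00
-0.01 -0.00 0.02 0.00 0.00 0.00
-0.01 0.00 0.02 0.00 0.00 0.00
-0.01 -0.00 0.03 0.00 0.00 0.00
-0.01 0.00 0.03 0.00 0.00 0.00
-0.01 -0.00 0.03 0.00 0.00 0.00
```

View pics/side6.png

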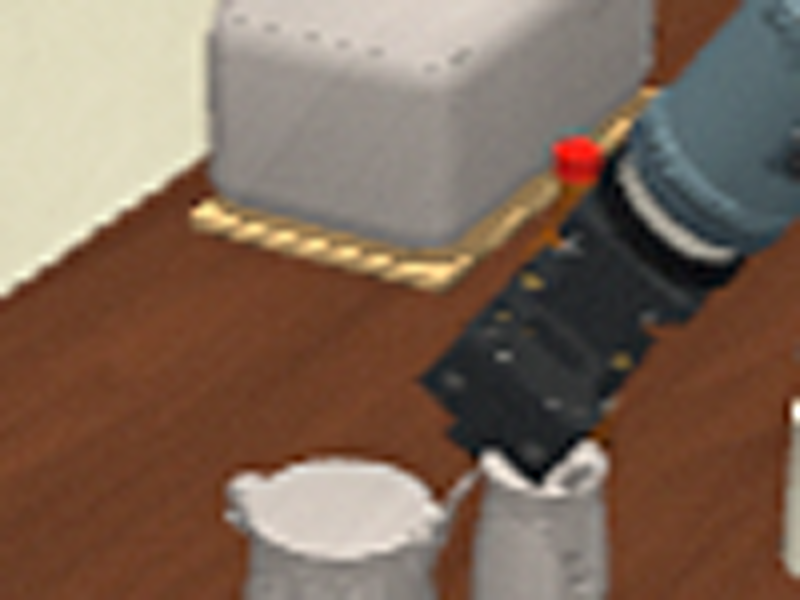

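```bash
python3 - <<'E'
from h import *
s=ctrl.get_state();print(np.round(s["q"],3),np.round(s["dq"],3),s["time_s"])
a=ctrl.get_image("side"); cv2.imwrite("pics/side7.png",a[:,:,::-1])
crop("side",a,220,150,100,75,8,"pics/side7c.png",[(world(JP,L),c) for L,c in model()])
E
```

```text
[ 0.859  0.318 -0.953  2.294  1.355  0.192 -2.756] [-0.027  0.     0.026 -0.002 -0.012  0.001 -0.001] 9.4
```

View pics/side7.png

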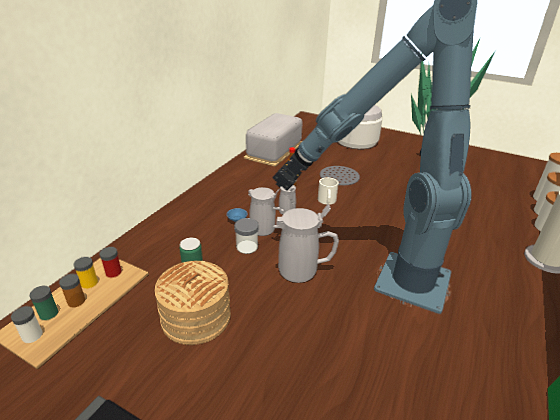

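View pics/side7c.png

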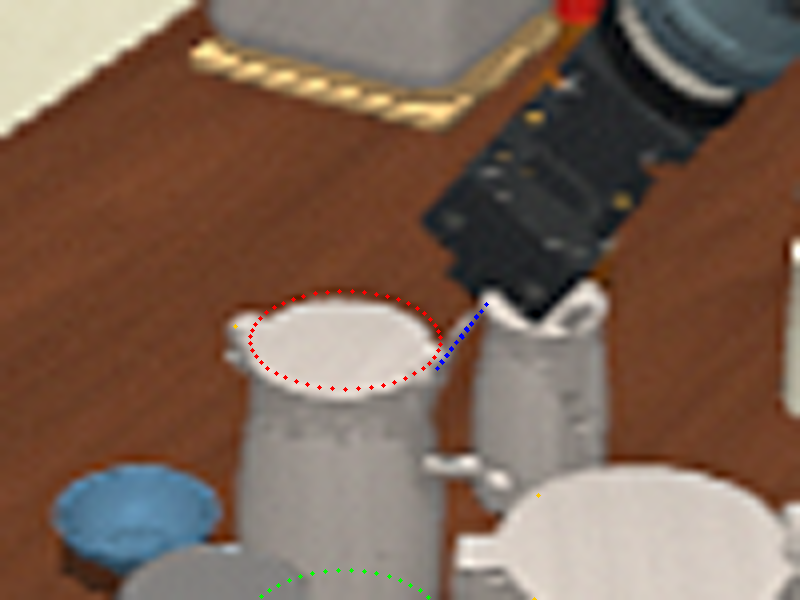

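I tilted too far. Near the wrist's straight limit (q6 ≈ 0.19) the arm drifted up and off the lever, and the lid fell shut again; the jug itself has not moved. I'll back off, untwist the wrist and repeat with at most 25° of tilt, pressing nearer the lever's end so the lid clears the hand.

```bash
python3 -m handwheel '0 0 -0.4 0 -0.3 0 1; 0 0 -0.5 0 -0.5 0 1; 0 0 -0.5 0 -0.8 0 1; 0 0 -0.5 0 -0.9 0 1; 0 0 0 0 -0.9 0 1; 0 0 0 0 0 0 1'
python3 - <<'E'
from h import *
s=ctrl.get_state();print(np.round(s["q"],3))
rows([(W(.005,.12),18)])
E
```

```text
time_s: 10.2
tcp_pos: [0.4983, -0.035, 0.2778]
eef_rot: [-3.08, -0.136, -0.536]
force: [0.7, -0.3, -0.8]
gripper_width: 0.0006
[ 1.086  0.206 -1.177  2.103  0.308  0.631 -1.753]
t 10.2 [ 0.4983 -0.035   0.2778] F [ 0.7 -0.3 -0.8]
1.11 -0.35 0.22 0.00 -0.35 0.09
```

```bash
python3 -m handwheel '0.28 -0.09 0.05 0 -0.1 0.05 1; 0.28 -0.09 0.05 0 -0.1 0.04 1; 0.28 -0.09 0.06 0 -0.1 0 1; 0.27 -0.08 0.06 0 -0.05 0 1; 0 0 0 0 0 0 1'
python3 - <<'E'
from h import *
s=ctrl.get_state();print(np.round(s["q"],3))
rows([(W(.008,.06),18),(W(.005,.033),18)])
E
```

```text
time_s: 10.82
tcp_pos: [0.5515, -0.0123, 0.284]
eef_rot: [-3.087, -0.126, -0.486]
force: [-0.1, -0.6, 0.3]
gripper_width: 0.0004
[ 0.856  0.324 -1.068  1.963  0.452  0.745 -1.927]
t 10.82 [ 0.5515 -0.0123  0.284 ] F [-0.1 -0.6  0.3]
-0.28 0.01 1.13 -0.02 0.02 0.01
-0.22 -0.00 0.50 0.00 0.00 0.00
```

```bash
python3 -m handwheel '-0.09 0 0.38 0 0.8 0 1; -0.09 0 0.38 0 0.8 0 1; -0.09 0 0.38 0 0.8 0 1; 0 0 0 0 0 0 1; 0 0 0 0 0 0 1'
python3 - <<'E'
from h import *
s=ctrl.get_state();print(np.round(s["q"],3))
rows([(W(.008,.06),30),(W(.008,.033),18)])
E
```

```text
time_s: 11.45
tcp_pos: [0.5605, -0.0125, 0.2277]
eef_rot: [-3.014, -0.121, -0.804]
force: [-0.0, 0.2, 0.2]
gripper_width: 0.0005
[ 0.695  0.296 -0.841  2.177  0.758  0.311 -2.23 ]
t 11.45 [ 0.5605 -0.0125  0.2277] F [-0.   0.2  0.2]
-0.10 -0.02 -0.02 0.01 0.03 0.00
-0.27 -0.00 0.47 -0.00 -2.40 0.00
```

```bash
python3 -m handwheel '-0.06 -0.02 0.1 0 -0.8 0 1; -0.07 0 0.12 0 -0.8 0 1; -0.07 0 0.12 0 -0.8 0 1; -0.07 0 0.1 0 0 0 1; 0 0 0 0 0 0 1'
python3 - <<'E'
from h import *
s=ctrl.get_state();print(np.round(s["q"],3))
rows([(W(*Tlev(120+3.2*i,min(18+.4*i,22),d=.031)),min(18+.4*i,22)) for i in range(0,30)])
E
```

```text
time_s: 12.08
tcp_pos: [0.5563, -0.012, 0.2013]
eef_rot: [-3.089, -0.123, -0.486]
force: [-0.0, -1.4, 0.2]
gripper_width: 0.0004
[ 0.693  0.431 -0.906  2.043  0.651  0.592 -2.109]
t 12.07 [ 0.5563 -0.012   0.2013] F [-0.  -1.4  0.2]
-0.30 0.00 0.01 0.00 0.02 -0.01
-0.03 0.00 0.01 0.00 0.08 0.00
-0.03 0.00 0.01 -0.00 0.08 0.00
-0.03 -0.00 0.01 0.00 0.08 -0.00
-0.03 0.00 0.01 0.00 0.08 -0.00
-0.03 -0.00 0.01 0.00 0.08 0.00
-0.03 0.00 0.01 0.00 0.08 0.00
-0.03 -0.00 0.01 0.00 0.08 0.00
-0.03 -0.00 0.02 0.00 0.08 -0.00
-0.03 0.00 0.02 0.00 0.08 0.00
-0.03 0.00 0.02 0.00 0.08 -0.00
-0.03 -0.00 0.02 0.00 0.00 0.00
-0.03 -0.00 0.02 0.00 0.00 0.00
-0.02 0.00 0.02 0.00 0.00 0.00
-0.02 -0.00 0.03 0.00 0.00 0.00
-0.02 -0.00 0.03 0.00 0.00 0.00
-0.02 -0.00 0.03 0.00 0.00 0.00
-0.02 0.00 0.03 0.00 0.00 0.00
-0.02 -0.00 0.03 0.00 0.00 0.00
-0.01 0.00 0.03 0.00 0.00 0.00
-0.01 -0.00 0.03 0.00 0.00 0.00
-0.01 0.00 0.03 0.00 0.00 0.00
-0.01 0.00 0.03 0.00 0.00 0.00
-0.01 -0.00 0.03 0.00 0.00 0.00
-0.01 -0.00 0.03 0.00 0.00 0.00
-0.00 0.00 0.03 0.00 0.00 0.00
-0.00 -0.00 0.03 0.00 0.00 0.00
0.00 -0.00 0.03 0.00 0.00 0.00
0.00 0.00 0.03 0.00 0.00 0.00
0.00 -0.00 0.03 0.00 0.00 0.00
```

```bash
python3 -m handwheel '-0.08 0 0 0 0 0 1; -0.08 0 0 0 0 0 1; -0.06 0 0 0 0 0 1; -0.05 0 0 0 0 0 1; -0.04 0 0.01 0 0.08 0 1; -0.03 0 0.01 0 0.08 0 1; -0.03 0 0.01 0 0.08 0 1; -0.03 0 0.01 0 0.08 0 1; -0.03 0 0.01 0 0.08 0 1; -0.03 0 0.01 0 0.08 0 1; -0.03 0 0.01 0 0.08 0 1; -0.03 0 0.02 0 0.08 0 1'
python3 - <<'E'
from h import *
s=ctrl.get_state();print(np.round(s["q"],3))
rows([(W(*Tlev(120+3.2*i,min(18+.4*i,22),d=.031)),min(18+.4*i,22)) for i in range(8,21)])
a=ctrl.get_image("side"); crop("side",a,220,130,100,75,8,"pics/side8.png")
E
```

```text
time_s: 13.58
tcp_pos: [0.5336, -0.0138, 0.1889]
eef_rot: [-3.072, -0.123, -0.572]
force: [0.8, -0.1, 0.5]
gripper_width: 0.0005
[ 0.693  0.381 -0.87   2.15   0.711  0.455 -2.18 ]
t 13.57 [ 0.5336 -0.0138  0.1889] F [ 0.8 -0.1  0.5]
-0.05 0.00 -0.00 0.01 0.02 -0.00
-0.03 0.00 0.02 0.00 0.08 0.00
-0.03 0.00 0.02 0.00 0.08 -0.00
-0.03 -0.00 0.02 0.00 0.00 0.00
-0.03 -0.00 0.02 0.00 0.00 0.00
-0.02 0.00 0.02 0.00 0.00 0.00
-0.02 -0.00 0.03 0.00 0.00 0.00
-0.02 -0.00 0.03 0.00 0.00 0.00
-0.02 -0.00 0.03 0.00 0.00 0.00
-0.02 0.00 0.03 0.00 0.00 0.00
-0.02 -0.00 0.03 0.00 0.00 0.00
-0.01 0.00 0.03 0.00 0.00 0.00
-0.01 -0.00 0.03 0.00 0.00 0.00
```

View pics/side8.png

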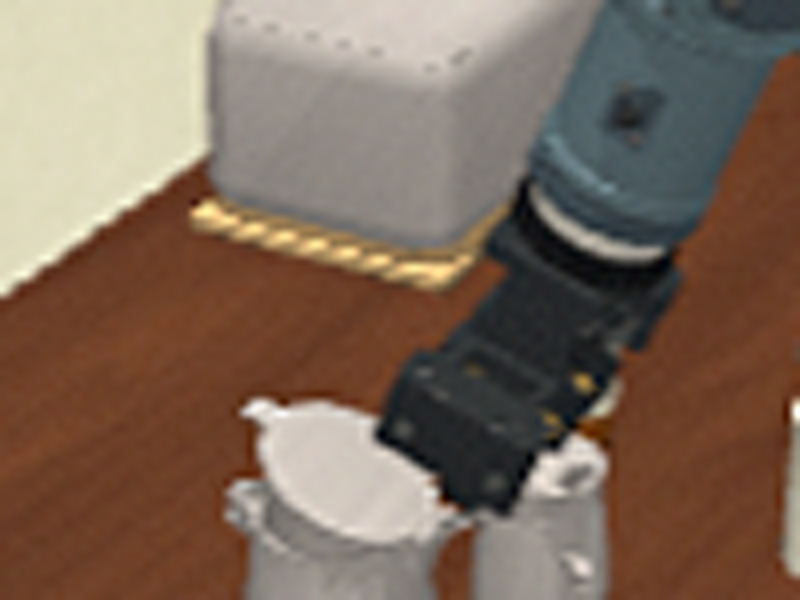

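The lid is up about 24° and tracking well, with q6 = 0.46. I continue.

```bash
python3 -m handwheel '-0.04 0 0.01 0 0.08 0 1; -0.04 0 0.02 0 0.08 0 1; -0.03 0 0.02 0 0.02 0 1; -0.03 0 0.02 0 0 0 1; -0.03 0 0.02 0 0 0 1; -0.03 0 0.03 0 0 0 1; -0.02 0 0.03 0 0 0 1; -0.02 0 0.03 0 0 0 1; -0.02 0 0.03 0 0 0 1'
python3 - <<'E'
from h import *
s=ctrl.get_state();print(np.round(s["q"],3))
rows([(W(*Tlev(120+3.2*i,22,d=.031)),22) for i in range(17,30)])
a=ctrl.get_image("side"); crop("side",a,220,130,100,75,8,"pics/side9.png")
E
```

```text
time_s: 14.75
tcp_pos: [0.5255, -0.0145, 0.1742]
eef_rot: [-3.067, -0.122, -0.595]
force: [0.7, 0.4, 0.4]
gripper_width: 0.0005
[ 0.652  0.378 -0.815  2.193  0.778  0.389 -2.249]
t 14.75 [ 0.5255 -0.0145  0.1742] F [0.7 0.4 0.4]
-0.00 0.00 0.01 0.01 0.01 -0.00
-0.02 -0.00 0.03 0.00 0.00 0.00
-0.01 0.00 0.03 0.00 0.00 0.00
-0.01 -0.00 0.03 0.00 0.00 0.00
-0.01 0.00 0.03 0.00 0.00 0.00
-0.01 0.00 0.03 0.00 0.00 0.00
-0.01 -0.00 0.03 0.00 0.00 0.00
-0.01 -0.00 0.03 0.00 0.00 0.00
-0.00 0.00 0.03 0.00 0.00 0.00
-0.00 -0.00 0.03 0.00 0.00 0.00
0.00 -0.00 0.03 0.00 0.00 0.00
0.00 0.00 0.03 0.00 0.00 0.00
0.00 -0.00 0.03 0.00 0.00 0.00
```

View pics/side9.png

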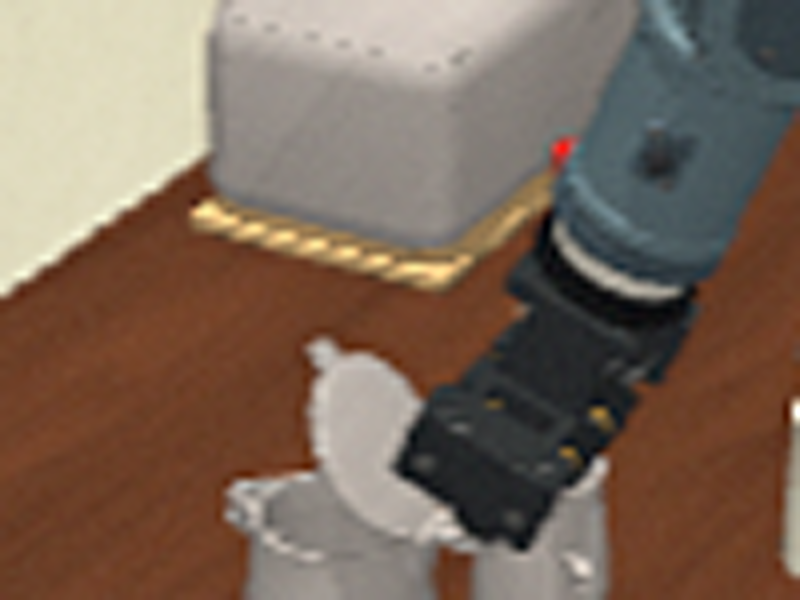

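```bash
python3 -m handwheel '-0.02 0 0.04 0 0 0 1; -0.02 0 0.03 0 0 0 1; -0.01 0 0.03 0 0 0 1; -0.01 0 0.03 0 0 0 1; -0.01 0 0.03 0 0 0 1; -0.01 0 0.03 0 0 0 1; -0.01 0 0.03 0 0 0 1; -0.01 0 0.03 0 0 0 1'
python3 - <<'E'
from h import *
s=ctrl.get_state();print(np.round(s["q"],3))
rows([(W(*Tlev(120+3.2*i,22,d=.031)),22) for i in range(25,30)])
a=ctrl.get_image("side"); crop("side",a,220,130,100,75,8,"pics/side10.png")
E
```

```text
time_s: 15.8
tcp_pos: [0.5255, -0.0145, 0.1608]
eef_rot: [-3.067, -0.122, -0.595]
force: [0.4, -0.9, 0.4]
gripper_width: 0.0003
[ 0.604  0.395 -0.763  2.205  0.836  0.36  -2.307]
t 15.8 [ 0.5255 -0.0145  0.1608] F [ 0.4 -0.9  0.4]
0.01 0.00 0.02 0.01 0.01 -0.00
-0.00 -0.00 0.03 0.00 0.00 0.00
0.00 -0.00 0.03 0.00 0.00 0.00
0.00 0.00 0.03 0.00 0.00 0.00
0.00 -0.00 0.03 0.00 0.00 0.00
```

View pics/side10.png

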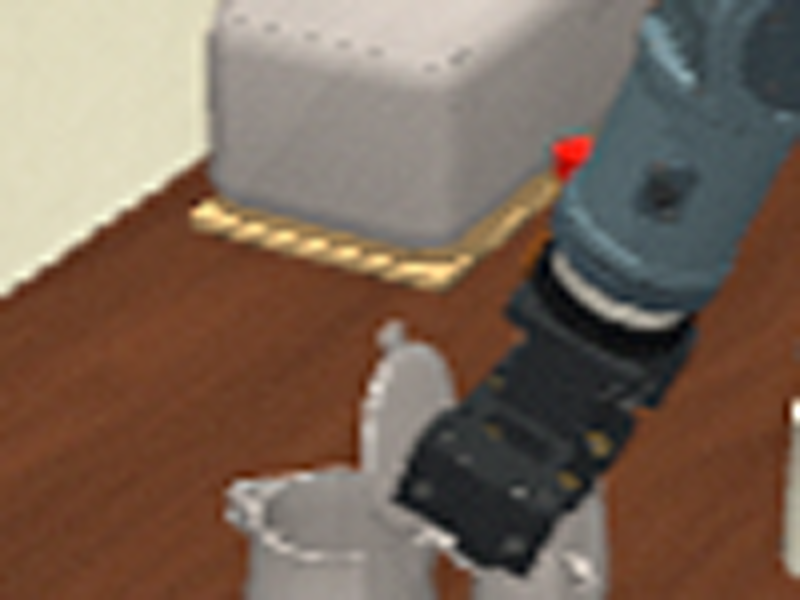

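```bash
python3 -m handwheel '-0.01 0 0.03 0 0 0 1; -0.01 0 0.03 0 0 0 1; -0.01 0 0.03 0 0 0 1; -0.01 0 0.03 0 0 0 1'
python3 - <<'E'
from h import *
s=ctrl.get_state();print(np.round(s["q"],3))
rows([(W(*Tlev(120+3.2*i,22,d=.031)),22) for i in range(28,32)])
a=ctrl.get_image("side"); crop("side",a,220,130,100,75,8,"pics/side11.png")
E
```

```text
time_s: 16.35
tcp_pos: [0.5259, -0.0145, 0.1545]
eef_rot: [-3.067, -0.122, -0.595]
force: [-0.3, 0.3, 0.0]
gripper_width: 0.0005
[ 0.581  0.403 -0.737  2.209  0.865  0.346 -2.335]
t 16.35 [ 0.5259 -0.0145  0.1545] F [-0.3  0.3  0. ]
0.05 0.00 0.00 0.01 0.01 -0.00
0.00 -0.00 0.03 0.00 0.00 0.00
0.01 -0.00 0.03 0.00 0.00 0.00
0.01 0.00 0.03 0.00 0.00 0.00
```

View pics/side11.png

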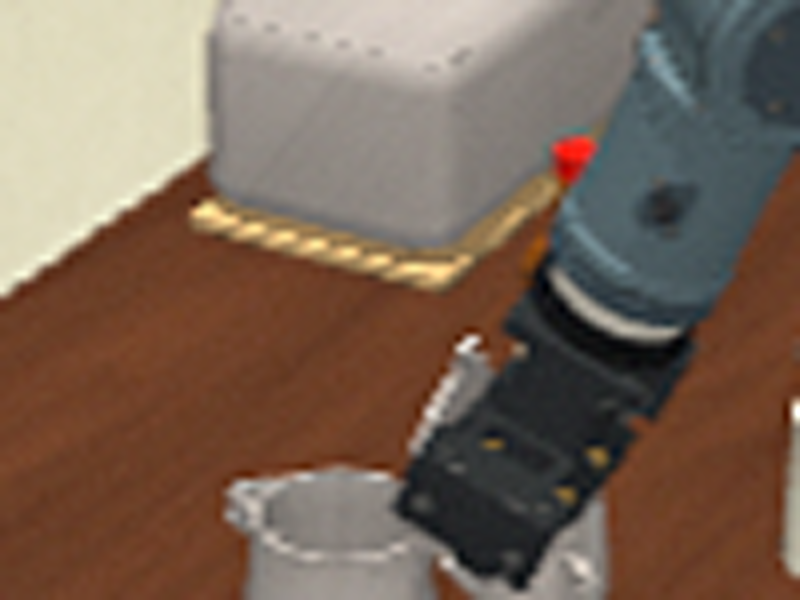

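The lid has passed its balance point. I withdraw slowly, back and up, away from the lid.

```bash
python3 -m handwheel '-0.07 0 -0.08 0 0 0 1; -0.07 0 -0.08 0 0 0 1; -0.1 0 -0.12 0 0 0 1; -0.1 0 -0.12 0 0 0 1; -0.12 0 -0.2 0 0 0 1; -0.12 0 -0.2 0 0 0 1; -0.12 0 -0.3 0 0 0 1; -0.12 0 -0.3 0 0 0 1'
python3 - <<'E'
from h import *
s=ctrl.get_state();print(np.round(s["q"],3),np.round(s["tcp_pos"],3))
a=ctrl.get_image("side"); crop("side",a,220,130,100,75,8,"pics/side12.png")
E
```

```text
time_s: 17.4
tcp_pos: [0.4612, -0.0195, 0.2045]
eef_rot: [-3.068, -0.123, -0.595]
force: [0.4, -0.6, -0.1]
gripper_width: 0.0006
[ 0.922  0.227 -1.041  2.3    0.535  0.385 -2.024] [ 0.461 -0.02   0.205]
```

View pics/side12.png

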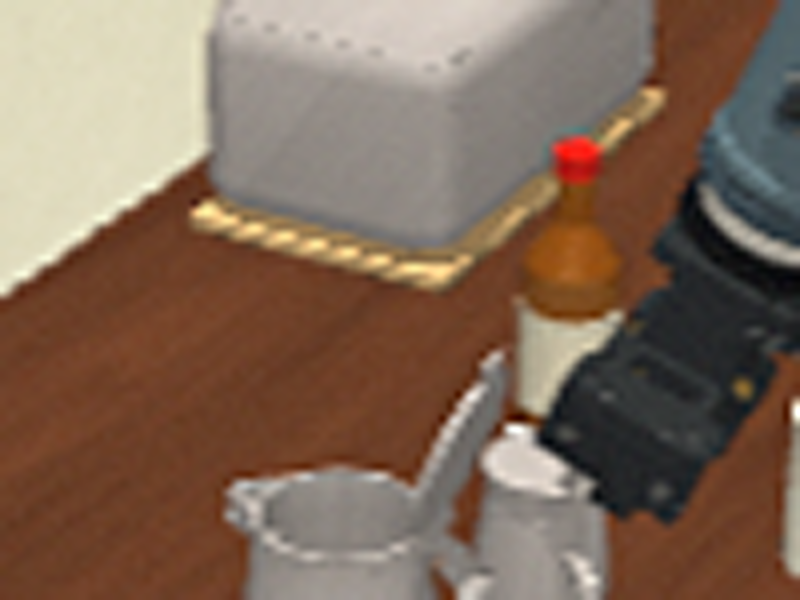

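The lid lies back on its stop and the hand is clear. I lift the hand higher and check again.

```bash
python3 -m handwheel '0.2 0 -0.5 0 0 0 1; 0.2 0.2 -0.5 0 -0.5 0 1; 0.2 0.3 -0.5 0 -0.5 0 1; 0.1 0.5 -0.4 0 -0.5 0 1; 0 0.6 -0.1 0 -0.5 0 1; 0 0.6 0 0 0 0 1; 0 0.6 0 0 0 0 1; 0 0.4 0 0 0 0 1; 0 0 0 0 0 0 1; 0 0 0 0 0 0 1'
python3 - <<'E'
from h import *
s=ctrl.get_state();print(np.round(s["dq"],3))
M=[(world(JP,L),c) for L,c in model(1.88)]
for n,x,y in(("side",220,150),("top",215,155)):
    a=ctrl.get_image(n); cv2.imwrite(f"pics/{n}13f.png",a[:,:,::-1]); crop(n,a,x,y,100,75,8,f"pics/{n}13.png",M)
for q in("dish","container"):
  for n in("top",):
    for d in ctrl.recognise(q,n)[:2]: print(q,round(d["p"],2),c2w(n,d["xyz"]).round(3))
E
```

```text
time_s: 18.7
tcp_pos: [0.4733, -0.1778, 0.3104]
eef_rot: [-3.114, -0.127, -0.326]
force: [-0.6, -0.4, -0.6]
gripper_width: 0.0006
[-0.003 -0.007 -0.006  0.002  0.001 -0.     0.002]
dish 0.64 [ 0.724 -0.017  0.015]
container 0.65 [0.584 0.111 0.109]
```

View pics/side13.png

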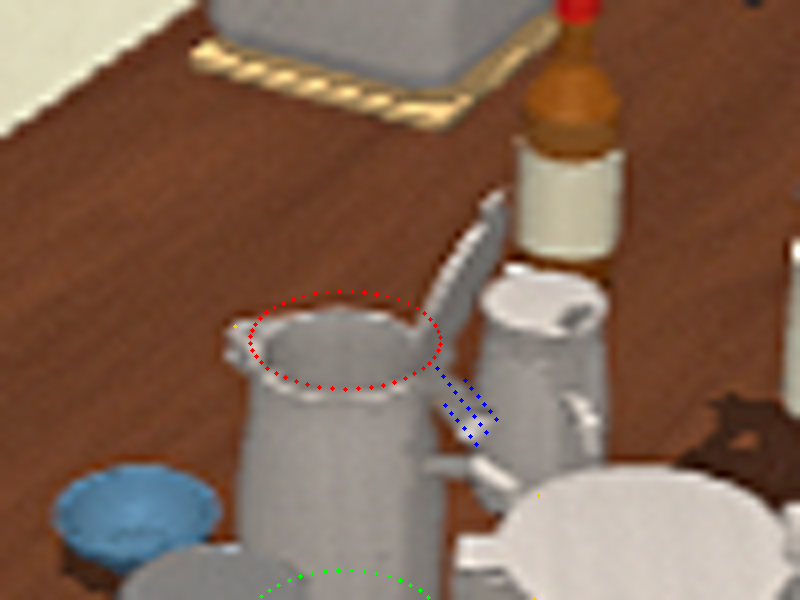

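View pics/top13f.png

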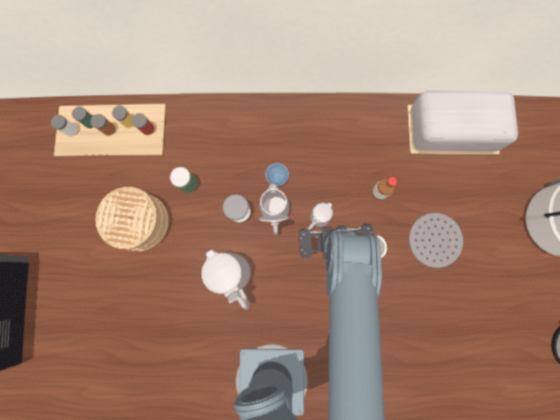

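View pics/side13f.png

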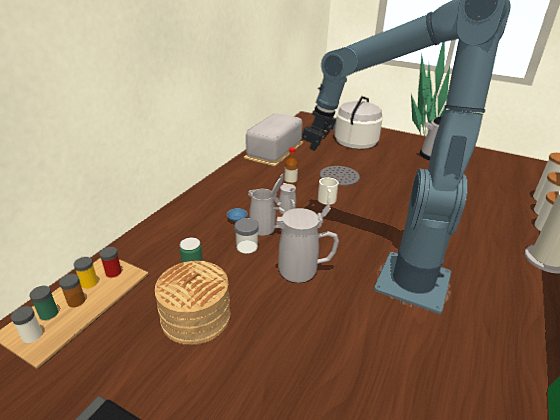

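The middle jug, at (274,205) in the top view, is open with its lid on the stop; the lever lies on the modelled 1.88 rad line. The jug and the other things are in the same pixels as at the start, and the hand is in free air. Handing in.

```bash
python3 -c "
from bench import ctrl
print(ctrl.sign_off())"
```

```text
the job is handed in; nothing more can be done
None
```

The middle-sized jug is open: its lid lies back on the stop and the hand is clear. I pressed the lever steadily with the shut fingertips until the lid tipped over by itself, then withdrew back and up. I handed in at about 19 s.

**First try failed:** I tilted the wrist too far and it reached its limit. The finger slipped off the lever with the lid partly raised (about 28° at my last picture), and the lid fell shut on its own. The jug did not move, and I repeated the press with less tilt.

**Last checks:**
- **Lid:** in the last side picture the lever lies on the line modelled for the open stop (1.88 rad).
- **Jug:** it stands in the same pixels as before.
- **Other things:** the dish and container were found within 3 mm of where they started. The rest look unmoved by eye, except the mug, which the arm partly hides in the top view and which I saw only from the side.
- **Forces:** the readings I took stayed below about 5 N, and close to the sensor's noise during the second press.

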